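# Cock the tapping jig and load a barrel

## Task

Get the little tapping jig ready for its next stroke: draw its yellow sprung arm back, lift it over the red hair-trigger tooth, and ease it forward until the tooth carries it and it stays cocked by itself, without ever letting it fly or jamming it against the catch or its stop. Then lay the blue barrel fully down in the jig's two grey saddles, midway along them, white cap towards the arm's pin. Keep off the catch with the hand and leave everything else on the table where it is.

Things in the scene. Friction and masses are not known exactly. Their poses are not given: they have to be found in the camera images.
- jig: fixed tapping jig: aluminium base plate 335 x 310 mm, 12 mm thick, at a different place and yaw each time. Origin: on the table below the grip post at swing 0. x along the nest, in the stroke's direction; y from the arm's pivot towards the nest; z up. The plate spans x -205 to +130, y -185 to +125 mm. All heights told here are above the table
- tapper: fixed hub of the yellow arm, at (0, -130, 44) mm in the jig frame, axes as the jig. It carries the arm: a bar 10 mm wide, 48 to 60 mm high, with a vertical steel catch pin at its far end (200 mm from the pivot axis) that wears a free roller, 10 mm across, 28 to 48 mm high, and the grip post
- swing (a joint): turn of the arm about the hub's vertical axis, rad: 0 at rest (arm along jig +y, pin at the tail of the nest), growing counter-clockwise from above as it is drawn back (pin towards jig -x). A spring pulls it to 0: 4 N at the post at rest, 8 to 10 N when cocked. Cocked it is held somewhere from 0.61 to 0.83, wherever the catch is clamped. Let loose, it flies
- lift (a joint): raising of the arm about a level axis across it at the hub, 54 mm high, rad: 0 down (at rest), up to 0.15. A spring and its weight push it down: 2 N at the post when down, about 3 N when lifted 13 mm. The pin must rise over 12 mm (post over 8 mm) to pass above the red tooth; with the post 13 mm up the pin is 20 mm up and passes freely
- post (a point): middle of the black upright grip post on the arm, 130 mm from the pivot axis: 18 mm across, 45 mm tall (60 to 105 mm high), this point at 83 mm; it moves with the arm. Fingertips clear the bar when they stay above 61 mm (arm down)
- catch_bracket: fixed grey bed of the catch, 116 x 52 mm. Origin: on the base plate (12 mm high), where the pin's axis stands at swing 0.72. x is the firing direction there, y points outward from the pivot. On it a steel carriage with the red tooth and the black stop pad is clamped anywhere up to 20 mm either way along x. That place is not measured: find it by feel
- tooth_mid (a point): the seated pin's axis IF the carriage were mid-slot (fixed to the bed, 32 mm high). The red tooth stands 24 to 40 mm high and reaches 12 mm forward of the seated pin's axis; the pin rests on its slanted rear face with about 6 N. At about 8 N (about 2 N of forward push at the post) the sprung tooth slides outward and the arm fires; let go more than 3 mm short of it, the arm flies at it
- pad_mid (a point): face of the black sprung stop pad behind the pin IF the carriage were mid-slot (fixed to the bed). The pad is 24 to 64 mm high, so the lifted pin meets it too. From its seat the pin can be drawn 5 mm back (3 mm at the post) before it meets the pad, which yields 1 mm per 2.5 N at the pin. Over 16 N between the pin and the tooth or pad is jamming
- nest (a point): centre of the nest on the seat (35 mm high) at (50, 70) mm in the jig frame, axes as the jig: two grey U saddles 12 mm long, centred 38 mm either way along x, 24 mm wide inside with flared walls up to about 50 mm high; between them the space is open for the fingers down to the plate. Beyond it (x +70 mm) stands a dark steel anvil plate 57 mm high
- barrel: loose blue plastic barrel, 18 x 18 mm in section and 110 mm long over all, 25 to 50 g, lying on the table left of the jig with a white cap (14 mm across, the last 15 mm) towards the robot. Origin: centre of its underside; x along it, away from the cap; z up
- barrel_cap (a point): end of the white cap, 55 mm from the barrel's middle, 9 mm above its underside
- candle_cup: white ceramic cup, 60 mm across, 60 mm tall; bystander. Origin: centre of the underside
- drink: dark drink bottle with blue cap, 64 mm across, 190 mm tall, far left; bystander. Origin: centre of the underside
- tape: roll of tan tape lying flat, 90 mm across, 24 mm tall; bystander. Origin: centre of the underside
- pliers: red-handled pliers lying flat, 175 mm long, 20 mm tall; bystander. Origin: centre of the underside
- glue_jar: jar with white cap, 56 mm across, 70 mm tall; bystander. Origin: centre of the underside
Not all that is in view belongs to the job. Leave any brown look-alike of the barrel alone.

How it is judged:
On the way:
1. the arm is cocked on the tooth and stays there with nothing of the robot touching it (value of joint swing above 0.55 rad and velocity of joint swing between -0.05 and 0.05 rad/s and value of joint lift below 0.02 rad and contact force between each of the fingers, the arm and tapper below 0.3 N), for 0.5 s.
At the end, for the whole second after the job is handed in: The arm is still cocked (swing over 0.55, lift under 0.02, at rest) and the barrel lies at rest in the saddles: middle within 10 mm along and 5 mm across of the nest's centre, underside within 3 to 4 mm of the seat, parallel to the nest within 0.08 rad, cap on the arm's side (value of joint swing above 0.55 rad and velocity of joint swing between -0.05 and 0.05 rad/s and value of joint lift below 0.02 rad and x of barrel in the frame of nest between -0.01 and 0.01 m and y of barrel in the frame of nest between -0.005 and 0.005 m and z of barrel in the frame of nest between -0.003 and 0.004 m and angle between the x axis of barrel and the x axis of jig, either way round below 0.08 rad and x of barrel_cap in the frame of nest below -0.03 m and linear speed of barrel below 0.02 m/s); the robot touches nothing.
It fails at once if the arm flies (swings forward faster than 3.5 rad/s) (velocity of joint swing below -3.5 rad/s).
It fails at once if the arm is jammed against the catch or its stop pad with more than 16 N (contact force between tapper and catch_bracket above 16 N).
It fails at once if the robot pushes on the catch with more than 3 N (contact force between any of the fingers, the arm and catch_bracket above 3 N).
It fails at once if one of the bystanders is moved by more than 30 mm (distance of any of candle_cup, drink, tape, pliers, glue_jar from where it was at the start of the episode above 0.03 m).
It also fails if it takes over 72 s, if anything falls off the work surface, if the arm or the gripper's body presses on something with over 40 N, if the wrist force passes 120 N, or if a joint passes its speed limit or range.

## Robot

A 6-joint arm with a two-finger parallel gripper is mounted at the origin on the work surface. World frame = base frame: x ahead of the robot, y to its left, z up, the work surface at z = 0. Lengths are in m, angles in rad, forces in N, time in s.
With the tool pointing down it reaches from about 0.275 to 0.85 m from the base axis. Payload 19 kg.
Tool frame: the origin (TCP) lies at the very end of the fingers, on their centre line; the grasp point (between the pads) lies 19 mm behind it; z points along the fingers, y is the line along which they close (so a half turn about z gives the same grasp; the last joint's range is limited). The gripper opens to 85 mm and grips with 20 to 120 N. Pads are 22 mm wide; open, the fingers measure 114 mm over their backs; the gripper's body (76 mm by 85 mm) begins 54 mm behind the grasp point. The pads swing forward as they close: fully open they stand 13 mm farther back than shut.
Start: joints at [1.132, 0.15, 1.437, -0, 1.554, -0.134], TCP at [0.173, 0.548, 0.231] pointing down, gripper open.
Joint ranges: [-2.8, 2.8], [-0.68, 2.1], [0.12, 2.68], [-1.39, 4.53], [0.16, 2.79], [-2.81, 2.81]. Speed limits (rad/s): [1.89, 1.89, 2.22, 3.01, 3.01, 3.01].

## Interface

Orientations are given as a unit quaternion [x, y, z, w].
In Python, from rig import env gives the robot as it stands. The module is installed in compiled form; this text tells all that it offers.
- The arm moves only by the tool send_rows, never from a script. Its arguments are lists of equal length, an entry for each row: "offset": the shift along the tool's x, y, z in cm, a list of three; "rot": the turn, a rotation vector about the tool's x, y, z in degrees, a list of three; "hand": the opening, from 0 (shut) to 1 (fully open). In form: {"offset": [[x, y, z], ...], "rot": [[wx, wy, wz], ...], "hand": [hand, ...]}. A call has 1 to 10 rows; each row is the pose to reach, as a shift and turn from the pose commanded when the call began, along the tool's axes at that moment; what a row does not reach only later rows make up. A row lasts 1/10 s, in which the tool goes at most 50 mm and 8.59 degrees, less where a joint would pass 70% of its speed; a pose out of reach is approached as far as the arm can. A call with a gripper value outside its range is refused whole. The fingers move at their own pace and stop on an object; the grip force is fixed at half the most. Time passes only in rows, so rows that repeat a pose let the fingers close. It gives the time, the measured TCP pose, the force, the opening and the grip force at its end, in the units of the state.
- env.state(): the state, without advancing time (a new reading comes with each control period).
- env.snapshot(name): name is "scene" or "top" or "wrist"; returns (picture, depth): 420x560x3 uint8, blue, green, red; 420x560 float32, m along the optical axis (not along the pixel's ray), 0 where there is no reading.
- env.get_calibration(name): a dict with "camera_matrix" (3x3 intrinsics, pixels), "dist_coeffs" ([k1, k2, p1, p2, k3] as OpenCV has them; the pictures are not rectified), "world_to_cam" (4x4, takes a point from world to camera coordinates). Camera axes: x right, y down, z forward; pixel columns grow to the right and rows downward; lengths in m; the calibration is good to about 2 mm. A picture is of the moment at which its call begins: read the wrist's pose just before it. get_calibration takes no time and is no camera call; for the wrist camera it gives the pose at the moment of the call.
- env.job_done(): hands the job in; it is judged then, once.
The state is a dict: "t": time; "joint_positions": joint angles; "joint_velocities": joint speeds; "joint_efforts": joint torques, N m; "tool_pos": TCP position; "eef_rot": TCP orientation; "contact_force": force on the tool from outside, world axes, zero at the start; "torque": the same for the moment, N m; "width": opening from 0.0 (shut) to 1.0 (fully open); "finger_force": force on a finger pad.
Only numpy, scipy, OpenCV 4.12 (cv2) and the standard library are available. Lean on these libraries where they do the work, as an engineer would, in place of code of your own. Each camera call takes 0.05 s, during which the arm holds its last target. There are 200 camera calls.

## Working session

There is one attempt and no reset: what is moved stays moved. The work goes in short steps, Python scripts to look and compute and a tool call to move; the robot and the scene stay as the last step left them, time stands still between calls to the robot, and variables do not carry over. Pictures are saved under pics/ and viewed, at most 10 in all, crops included, and the job is handed in when it is done.

Besides the shell and the picture viewer there is one more tool, called after ">>>" as name(argument=value, ...) on one line, values as JSON. send_rows: Moves the arm, as the interface text tells. Its arguments: {"type":"object","properties":{"offset":{"type":"array"},"rot":{"type":"array"},"hand":{"type":"array"}},"required":["offset","rot","hand"]}

```bash
mkdir -p pics
cat > h.py <<'E'
import numpy as np, cv2
from rig import env
from scipy.spatial.transform import Rotation as R
def snap(n):
    c=env.get_calibration(n); p,d=env.snapshot(n); return p,d,c
def cloud(d,c):
    K=np.array(c["camera_matrix"]);D=np.array(c["dist_coeffs"]);h,w=d.shape
    uv=np.stack(np.meshgrid(np.arange(w),np.arange(h)),-1).reshape(-1,1,2).astype(np.float64)
    n=cv2.undistortPoints(uv,K,D).reshape(h,w,2)
    P=np.dstack([n[...,0]*d,n[...,1]*d,d])
    T=np.linalg.inv(np.array(c["world_to_cam"]))
    return P@T[:3,:3].T+T[:3,3]
def ray(uv,z,c):
    K=np.array(c["camera_matrix"]);D=np.array(c["dist_coeffs"])
    n=cv2.undistortPoints(np.array(uv,float).reshape(-1,1,2),K,D).reshape(-1,2)
    T=np.linalg.inv(np.array(c["world_to_cam"]))
    v=np.c_[n,np.ones(len(n))]@T[:3,:3].T
    return T[:3,3]+v*((z-T[2,3])/v[:,2])[:,None]
E
python3 - <<'E'
from h import *
for n in("top","scene"):
    p,d,c=snap(n); cv2.imwrite(f"pics/{n}0.png",p); np.savez(f"{n}0.npz",p=p,d=d,**{k:np.array(v) for k,v in c.items()})
    print(n,np.linalg.inv(c["world_to_cam"])[:3,3], (d>0).mean())
s=env.state(); print(s)
E
```

```text
top [ 0.27741246 -0.01959948  1.28      ] 0.9959736394557823
scene [ 0.90901786 -0.82876318  0.92674834] 0.9960544217687075
{'t': 0.1, 'joint_positions': array([ 1.13200038e+00,  1.50884643e-01,  1.43793706e+00, -1.73303849e-05,
        1.55383875e+00, -1.33991888e-01]), 'joint_velocities': array([ 0.00028512, -0.00247247,  0.00128424, -0.00153667,  0.00177763,
       -0.00017402]), 'joint_efforts': array([ 5.65431706e-03, -7.14378119e+01, -5.71797538e+01,  4.31736498e-05,
        7.00630058e-03,  2.61199276e-06]), 'tool_pos': array([0.17248203, 0.54827888, 0.23077998]), 'eef_rot': array([ 1.51812584e-01,  9.88409153e-01, -5.14600137e-04, -1.42512743e-04]), 'contact_force': array([0.53719329, 1.13972539, 0.08893076]), 'torque': array([ 0.03038551, -0.04533244,  0.0124497 ]), 'finger_force': 0.0, 'width': 0.9988195522648238}
```

View pics/top0.png

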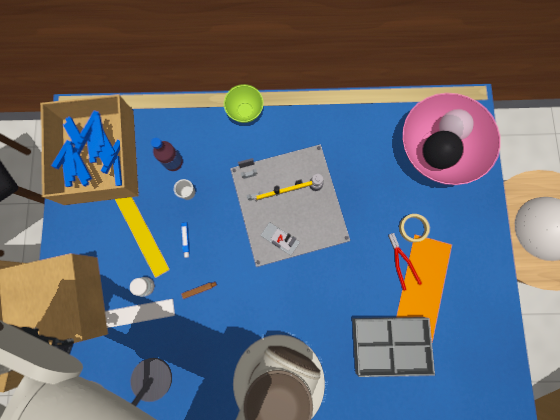

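View pics/scene0.png

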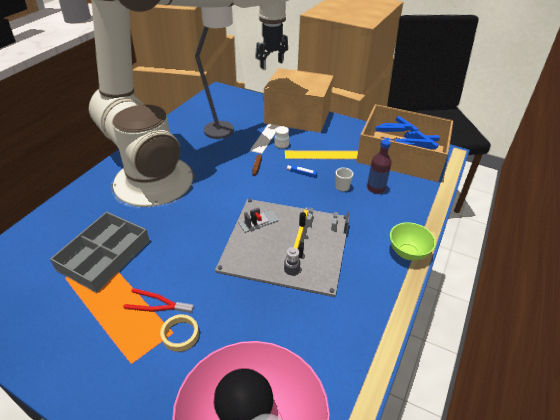

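The top view shows the hub near (317,182), pin end (250,197), catch (280,238), saddles (248,170), and barrel (185,238) with its cap at the bottom. The scene view agrees. Next I'll measure the jig and barrel.

```bash
cat >> h.py <<'E'
def axis(pts):
    m=pts.mean(0); u,s,v=np.linalg.svd(pts-m); return m,v[0],s
E
python3 - <<'E'
from h import *
z=np.load("top0.npz");p,d=z["p"],z["d"];c={k:z[k] for k in("camera_matrix","dist_coeffs","world_to_cam")}
W=cloud(d,c); hsv=cv2.cvtColor(p,cv2.COLOR_BGR2HSV)
H,S,V=[hsv[...,i].astype(int) for i in range(3)]
roi=np.zeros(H.shape,bool);roi[140:270,225:355]=1
m=roi&(H>20)&(H<35)&(S>150)&(V>100)
pts=W[m]; mm,v,s=axis(pts[:,:2]); t=(pts[:,:2]-mm)@v
print("yellow",m.sum(),mm,v,np.degrees(np.arctan2(v[1],v[0])),t.min(),t.max(),np.median(pts[:,2]))
print("ends",mm+v*t.min(),mm+v*t.max())
# plate
pm=roi&(W[...,2]>0.004)&(W[...,2]<0.09); pm=roi&~((H>95)&(H<125)&(S>120))
cs,_=cv2.findContours(pm.astype(np.uint8),cv2.RETR_EXTERNAL,cv2.CHAIN_APPROX_NONE)
k=max(cs,key=cv2.contourArea); b=cv2.boxPoints(cv2.minAreaRect(k)); print("plate px",b); B=ray(b,0.012,c);print(B, B.mean(0))
ro=np.zeros(H.shape,bool);ro[215:265,172:200]=1
bl=ro&(((S<60)&(V>150))|((H>95)&(H<125)&(W[...,2]>0.009)))
bl=ro&(W[...,2]>0.009)
pts=W[bl];mm,v,s=axis(pts[:,:2]);t=(pts[:,:2]-mm)@v;print("barrel",bl.sum(),mm,v,t.min(),t.max(),np.median(pts[:,2]),"mid",mm+v*(t.min()+t.max())/2)
wh=ro&(S<60)&(V>150);print("cap",W[wh].mean(0))
rd=roi&((H<8)|(H>172))&(S>150)&(V>80);print("red",rd.sum(),W[rd].mean(0) if rd.any() else 0)
tall=roi&(W[...,2]>0.085);print("tall",W[tall].mean(0),tall.sum())
hub=roi&(W[...,2]>0.062)
n,l,st,ce=cv2.connectedComponentsWithStats(hub.astype(np.uint8))
for i in range(1,n):
    if st[i,4]>5: print(st[i],W[l==i].mean(0),W[l==i][:,2].max())
E
```

```text
yellow 218 [ 0.57463252 -0.03299031] [-0.29122557  0.95665442] 106.93134309962502 -0.08842254011506069 0.0993684807331984 0.05935674553388526
ends [ 0.60038343 -0.11758012] [0.54569388 0.06207099]
plate px [[227.27846 164.50941]
 [321.80884 138.43205]
 [350.06964 240.87733]
 [255.53925 266.9547 ]]
[[ 0.67712022  0.15251336  0.012     ]
 [ 0.75977021 -0.16268124  0.012     ]
 [ 0.41506756 -0.23755404  0.012     ]
 [ 0.34025252  0.06337383  0.012     ]] [ 0.54805263 -0.04608702  0.012     ]
barrel 207 [0.42811492 0.27130846] [0.53682422 0.84369412] -0.3263380427235178 0.05384277905013058 0.017844834277167987 mid [0.35497389 0.15635713]
cap [0.42592541 0.27805453 0.0527646 ]
red 19 [ 0.42647091 -0.01327253  0.03842362]
tall [ 0.46152074 -0.06032864  0.58188599] 153
[312 174  11  12 108] [ 0.60003455 -0.13438685  0.08377531] 0.09281815484383893
[274 186   6   8  43] [ 0.56808987 -0.00876125  0.09566481] 0.10997633847149513
[265 193   4   4   6] [0.56053969 0.0237373  0.06385315] 0.06579751955135094
[285 234   6   7  20] [ 0.42526509 -0.03858473  0.0651115 ] 0.06925523423238555
[289 236   7  10  26] [ 0.41371381 -0.05278941  0.06526491] 0.06980658097861925
```

```bash
cat >> h.py <<'E'
def plan(x,y,z,ya=None):
    "offset cm in tool axes, and turn about tool z (deg) to bring tool y to world angle ya (mod 180)"
    s=env.state();r=R.from_quat(s["eef_rot"]);M=r.as_matrix();o=r.inv().apply(np.array([x,y,z])-s["tool_pos"])*100
    cur=np.degrees(np.arctan2(M[1,1],M[0,1]));t=None
    if ya is not None: t=-(((ya-cur)+90)%180-90)
    print("t",s["t"],"pos",s["tool_pos"].round(4),"yang",cur.round(2),"tilt",M[:,2].round(4),"off",o.round(2),"turn",t,"F",s["contact_force"].round(2),"w",round(s["width"],3),"q6",s["joint_positions"].round(2))
E
python3 -c "
from h import *
plan(0.54,0.0,0.25,15)
s=env.state();T=np.linalg.inv(env.get_calibration('wrist')['world_to_cam']);r=R.from_quat(s['eef_rot']).as_matrix();print(r.T@(T[:3,3]-s['tool_pos']),r.T@T[:3,:3])"
```

```text
t 0.1 pos [0.1725 0.5483 0.2308] yang 72.54 tilt [-4.e-04 -1.e-03 -1.e+00] off [-51.51 -41.27  -1.88] turn 57.53603516432527 F [0.54 1.14 0.09] w 0.999 q6 [ 1.13  0.15  1.44 -0.    1.55 -0.13]
[ 7.49042250e-02  1.24009034e-04 -1.41065960e-01] [[-1.18946924e-04 -9.55385937e-01 -2.95360285e-01]
 [ 9.99999616e-01  1.42904702e-04 -8.64964024e-04]
 [ 8.68582838e-04 -2.95360274e-01  9.55385553e-01]]
```

>>> send_rows(offset=[[-3.6,-2.9,-0.2],[-7.4,-5.9,-0.4],[-11.2,-8.9,-0.6],[-15,-12,-0.8],[-18.8,-15,-1],[-22.6,-18,-1.2],[-26.4,-21,-1.4],[-30.2,-24,-1.6],[-34,-27,-1.8],[-37.8,-30.2,-1.9]], rot=[[0,0,5.7],[0,0,11.4],[0,0,17.1],[0,0,22.8],[0,0,28.5],[0,0,34.2],[0,0,40],[0,0,46],[0,0,52],[0,0,57.5]], hand=[1,1,1,1,1,1,1,1,1,1])

```text
t: 1.1
tool_pos: [0.4432, 0.1451, 0.2504]
eef_rot: [0.61, 0.792, 0.0, 0.0]
contact_force: [1.5, 1.3, 0.4]
width: 0.999
finger_force: 0.0
```

```bash
python3 -c "
from h import *
plan(0.54,0.0,0.25,15)"
```

```text
t 1.1 pos [0.4432 0.1451 0.2504] yang 14.79 tilt [ 2.e-04  1.e-04 -1.e+00] off [-16.5    5.66   0.04] turn -0.2053506010273054 F [1.53 1.34 0.38] w 0.999 q6 [ 0.15 -0.08  1.64  0.    1.58 -0.11]
```

>>> send_rows(offset=[[-4,1.4,0],[-8,2.8,0],[-12,4.2,0],[-16.5,5.6,0],[-16.5,5.6,0]], rot=[[0,0,0],[0,0,0],[0,0,0],[0,0,0],[0,0,0]], hand=[1,1,1,1,1])

```text
t: 1.6
tool_pos: [0.5411, -0.002, 0.2491]
eef_rot: [0.61, 0.792, -0.001, -0.0]
contact_force: [-0.4, 0.6, -0.7]
width: 0.997
finger_force: 0.0
```

Run:
```python
from h import *
plan(0.57,-0.01,0.25,15)
p,d,c=snap("wrist");cv2.imwrite("pics/w1.png",p);np.savez("w1.npz",p=p,d=d,**{k:np.array(v) for k,v in c.items()})
W=cloud(d,c);hsv=cv2.cvtColor(p,cv2.COLOR_BGR2HSV);H,S,V=[hsv[...,i].astype(int) for i in range(3)]
m=(H>20)&(H<35)&(S>150)&(V>80)&(W[...,2]>0.055)&(W[...,2]<0.065)
pts=W[m][:,:2];mm,v,s=axis(pts);t=(pts-mm)@v;print("yellow",m.sum(),mm,v,t.min(),t.max(),np.degrees(np.arctan2(v[1],v[0])))
print("lat", np.ptp((pts-mm)@[-v[1],v[0]]))
rd=((H<8)|(H>172))&(S>150)&(V>60)&(W[...,2]>0.02);print("red",rd.sum(),W[rd].mean(0))
hub=(W[...,2]>0.07)&(W[...,2]<0.13)
n,l,st,ce=cv2.connectedComponentsWithStats(hub.astype(np.uint8))
for i in range(1,n):
    if st[i,4]>40:
        q=W[l==i];zt=q[:,2].max();q=q[q[:,2]>zt-0.006];print(st[i],zt,q.mean(0),(q.max(0)+q.min(0))/2,np.ptp(q,axis=0))
```

```text
t 1.6 pos [ 0.5411 -0.002   0.2491] yang 14.81 tilt [-1.5e-03 -9.0e-04 -1.0e+00] off [-1.52  2.59 -0.1 ] turn -0.18537493298855168 F [-0.43  0.64 -0.65] w 0.997 q6 [-0.15  0.08  1.49 -0.    1.58 -0.4 ]
yellow 699 [ 0.58409424 -0.05460015] [ 0.2428737  -0.97005792] -0.11790077046974343 0.06663035161796174 -75.94378929417545
lat 0.010196723407985227
red 295 [ 0.43467127 -0.01247817  0.06078654]
[298 191  23  28 484] 0.10505562985703965 [ 0.57209222 -0.00683773  0.10290627] [ 0.57247109 -0.00729995  0.10206508] [0.01748618 0.01739047 0.0059811 ]
[287 304  33  36 923] 0.0900431894923513 [ 0.60327898 -0.13266412  0.08793761] [ 0.60218377 -0.13591528  0.08705738] [0.02008602 0.02734609 0.00597162]
```

View pics/w1.png

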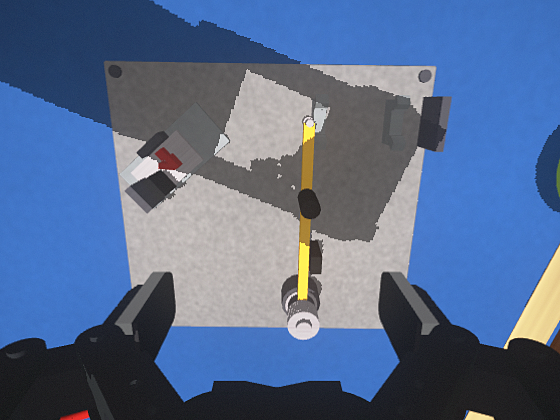

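The wrist view shows the arm straight, with the post at (309,204), the tooth near (168,160) and the pin at (309,121). Next is the descent over the post.

```bash
python3 -c "
from h import *
plan(0.5724,-0.0073,0.069,14.06)"
```

```text
t 1.65 pos [5.400e-01 1.000e-04 2.493e-01] yang 14.85 tilt [-0.0018  0.     -1.    ] off [-1.55  2.97 18.02] turn 0.7934330711486837 F [ 0.53 -0.    0.53] w 1.001 q6 [-0.14  0.07  1.49 -0.    1.58 -0.4 ]
```

>>> send_rows(offset=[[-1,2,2],[-1.55,2.95,5],[-1.55,2.95,8.5],[-1.55,2.95,12],[-1.55,2.95,15],[-1.55,2.95,17],[-1.55,2.95,18],[-1.55,2.95,18],[-1.55,2.95,18]], rot=[[0,0,0.8],[0,0,0.8],[0,0,0.8],[0,0,0.8],[0,0,0.8],[0,0,0.8],[0,0,0.8],[0,0,0.8],[0,0,0.8]], hand=[1,1,1,1,1,1,1,1,1])

```text
t: 2.55
tool_pos: [0.5723, -0.0049, 0.0714]
eef_rot: [0.614, 0.789, 0.0, 0.001]
contact_force: [0.9, -0.5, 0.2]
width: 1.0
finger_force: 0.0
```

```bash
python3 -c "
from h import *
plan(0.5724,-0.0073,0.069,14.06)"
```

```text
t 2.55 pos [ 0.5723 -0.0049  0.0714] yang 14.26 tilt [ 1.1e-03 -2.0e-04 -1.0e+00] off [-0.23 -0.05  0.24] turn 0.198436905380575 F [ 0.89 -0.47  0.25] w 1.0 q6 [-0.14  0.25  1.65 -0.    1.24 -0.39]
```

>>> send_rows(offset=[[-0.2,0,0.1],[-0.2,0,0.1],[-0.2,0,0.1],[-0.2,0,0.1],[-0.2,0,0.1],[-0.2,0,0.1]], rot=[[0,0,0.2],[0,0,0.2],[0,0,0.2],[0,0,0.2],[0,0,0.2],[0,0,0.2]], hand=[0.6,0.5,0.4,0.35,0.3,0.3])

```text
t: 3.15
tool_pos: [0.5724, -0.0072, 0.0693]
eef_rot: [0.615, 0.788, -0.0, -0.0]
contact_force: [0.6, -0.3, 0.4]
width: 0.303
finger_force: 0.0
```

```bash
python3 -c "
from h import *
plan(0.5724,-0.0073,0.069,14.06)
env.snapshot('top');plan(0.5724,-0.0073,0.069,14.06)"
```

```text
t 3.15 pos [ 0.5724 -0.0072  0.0693] yang 14.04 tilt [-1.e-04 -1.e-04 -1.e+00] off [-0.01 -0.    0.03] turn -0.023591881819697846 F [ 0.62 -0.3   0.41] w 0.303 q6 [-0.15  0.25  1.66 -0.    1.23 -0.39]
t 3.2 pos [ 0.5724 -0.0071  0.0693] yang 14.04 tilt [-0.e+00 -1.e-04 -1.e+00] off [-0.02 -0.01  0.03] turn -0.023298613760999842 F [ 0.09 -0.11 -0.19] w 0.302 q6 [-0.15  0.25  1.65 -0.    1.23 -0.39]
```

>>> send_rows(offset=[[0,0,0],[0,0,0],[0,0,0],[0,0,0],[0,0,0]], rot=[[0,0,0],[0,0,0],[0,0,0],[0,0,0],[0,0,0]], hand=[0.2,0.15,0.1,0.1,0.1])

```text
t: 3.7
tool_pos: [0.5724, -0.0071, 0.0693]
eef_rot: [0.615, 0.788, -0.0, -0.0]
contact_force: [-1.1, 1.0, 1.1]
width: 0.193
finger_force: 58.4
```

```bash
cat >> h.py <<'E'
PIV=np.array([0.6040,-0.1334]);YAW=14.06
def arm(sw,lift=0.0,r=0.13):
    a=np.radians(YAW+90)+sw
    return PIV+r*np.array([np.cos(a),np.sin(a)])
def rows(sws,zs):
    "rows (tool axes now) taking TCP along the post's arc"
    s=env.state();r=R.from_quat(s["eef_rot"]);M=r.as_matrix();cur=np.arctan2(M[1,1],M[0,1])
    for sw,z in zip(sws,zs):
        o=r.inv().apply(np.r_[arm(sw),z]-s["tool_pos"])*100
        t=-(YAW+np.degrees(sw)-np.degrees(cur))
        t=(t+90)%180-90
        print(f"sw {sw:.3f} z {z:.4f} off {o.round(2).tolist()} turn {t:.1f}")
def st():
    s=env.state();p=s["tool_pos"][:2]-PIV;a=np.arctan2(p[1],p[0])-np.radians(YAW+90)
    tg=np.array([-np.sin(a+np.radians(YAW+90)),np.cos(a+np.radians(YAW+90))])
    f=s["contact_force"];print(f"t {s['t']:.2f} sw {a:.4f} r {np.hypot(*p):.4f} z {s['tool_pos'][2]:.4f} Ftan {f[:2]@tg:.2f} Frad {f[:2]@[tg[1],-tg[0]]:.2f} Fz {f[2]:.2f} w {s['width']:.3f} ff {s['finger_force']:.1f}")
E
python3 -c "
from h import *
plan(0.5724,-0.0073,0.069,14.06);st()
rows([0.0,0,0.05,.1,.15,.2,.25,.3,.35],[.069+.007,0.069+.013]+[.083]*7)"
```

```text
t 3.7 pos [ 0.5724 -0.0071  0.0693] yang 14.03 tilt [-1.e-04 -0.e+00 -1.e+00] off [-0.02 -0.    0.03] turn -0.025551150717205928 F [-1.14  1.01  1.07] w 0.193 q6 [-0.15  0.25  1.65 -0.    1.23 -0.39]
t 3.70 sw -0.0000 r 0.1302 z 0.0693 Ftan 0.86 Frad 1.26 Fz 1.07 w 0.193 ff 58.4
sw 0.000 z 0.0760 off [-0.02, -0.0, -0.67] turn -0.0
sw 0.000 z 0.0820 off [-0.02, -0.0, -1.27] turn -0.0
sw 0.050 z 0.0830 off [-0.03, -0.65, -1.37] turn -2.9
sw 0.100 z 0.0830 off [-0.08, -1.3, -1.37] turn -5.8
sw 0.150 z 0.0830 off [-0.17, -1.94, -1.37] turn -8.6
sw 0.200 z 0.0830 off [-0.28, -2.58, -1.37] turn -11.5
sw 0.250 z 0.0830 off [-0.42, -3.22, -1.37] turn -14.3
sw 0.300 z 0.0830 off [-0.6, -3.84, -1.37] turn -17.2
sw 0.350 z 0.0830 off [-0.81, -4.46, -1.37] turn -20.1
```

>>> send_rows(offset=[[-0.1,0,-0.35],[-0.2,0,-0.7],[-0.3,0,-1.05],[-0.38,0,-1.4],[-0.38,0,-1.4]], rot=[[0,0,0],[0,0,0],[0,0,0],[0,0,0],[0,0,0]], hand=[0.1,0.1,0.1,0.1,0.1])

```text
t: 4.2
tool_pos: [0.5734, -0.0116, 0.0836]
eef_rot: [0.616, 0.788, -0.0, 0.0]
contact_force: [3.0, -5.9, -10.9]
width: 0.198
finger_force: 58.7
```

```bash
sed -i 's/lift=0.0,r=0.13)/lift=0.0,r=0.1263)/' h.py; python3 -c "
from h import *
st()
rows([0.04,.08,.12,.16,.2,.24,.28,.32,.36,.4],[.0834]*10)"
```

```text
t 4.20 sw 0.0006 r 0.1256 z 0.0836 Ftan -1.48 Frad -6.44 Fz -10.85 w 0.198 ff 58.7
sw 0.040 z 0.0834 off [0.06, -0.5, 0.02] turn -2.3
sw 0.080 z 0.0834 off [0.03, -1.0, 0.02] turn -4.6
sw 0.120 z 0.0834 off [-0.02, -1.5, 0.02] turn -6.9
sw 0.160 z 0.0834 off [-0.09, -2.0, 0.02] turn -9.2
sw 0.200 z 0.0834 off [-0.18, -2.5, 0.02] turn -11.5
sw 0.240 z 0.0834 off [-0.29, -2.99, 0.02] turn -13.8
sw 0.280 z 0.0834 off [-0.42, -3.48, 0.02] turn -16.1
sw 0.320 z 0.0834 off [-0.57, -3.96, 0.02] turn -18.4
sw 0.360 z 0.0834 off [-0.74, -4.44, 0.02] turn -20.7
sw 0.400 z 0.0834 off [-0.93, -4.91, 0.02] turn -23.0
```

Run:
```python
from h import *
for n in("wrist","scene"):
    p,d,c=snap(n);W=cloud(d,c);hsv=cv2.cvtColor(p,cv2.COLOR_BGR2HSV);H,S,V=[hsv[...,i].astype(int) for i in range(3)]
    m=(H>20)&(H<35)&(S>150)&(V>60)&(W[...,2]>0.04)&(W[...,2]<0.1)&(np.hypot(W[...,0]-PIV[0],W[...,1]-PIV[1])<.21)
    r=np.hypot(*(W[m][:,:2]-PIV).T);z=W[m][:,2]
    for a in np.arange(.04,.2,.02):
        k=(r>a)&(r<a+.02)
        if k.sum()>3:print(n,round(a,2),k.sum(),np.percentile(z[k],[50,90]).round(4))
st()
```

```text
wrist 0.04 323 [0.0639 0.0646]
wrist 0.06 178 [0.0653 0.0664]
wrist 0.12 17 [0.0716 0.0724]
wrist 0.14 33 [0.0729 0.0739]
wrist 0.16 687 [0.0752 0.0762]
wrist 0.18 628 [0.0767 0.0777]
scene 0.04 25 [0.0657 0.0676]
scene 0.06 19 [0.068 0.069]
scene 0.08 21 [0.0695 0.0715]
scene 0.1 16 [0.0714 0.0743]
scene 0.12 4 [0.0694 0.072 ]
t 4.30 sw 0.0011 r 0.1257 z 0.0832 Ftan -0.83 Frad -6.98 Fz -10.87 w 0.194 ff 58.8
```

>>> send_rows(offset=[[0.06,-0.5,0],[0.03,-1.0,0],[-0.02,-1.5,0],[-0.09,-2.0,0],[-0.18,-2.5,0],[-0.29,-2.99,0],[-0.42,-3.48,0],[-0.57,-3.96,0],[-0.74,-4.44,0],[-0.93,-4.91,0]], rot=[[0,0,-2.3],[0,0,-4.6],[0,0,-6.9],[0,0,-9.2],[0,0,-11.5],[0,0,-13.8],[0,0,-16.1],[0,0,-18.4],[0,0,-20.7],[0,0,-23]], hand=[0.1,0.1,0.1,0.1,0.1,0.1,0.1,0.1,0.1,0.1])

```text
t: 5.3
tool_pos: [0.5288, -0.0325, 0.0836]
eef_rot: [0.445, 0.895, 0.0, 0.001]
contact_force: [11.4, -5.6, -13.9]
width: 0.19
finger_force: 58.8
```

```bash
python3 -c "
from h import *
st()
rows([.43,.46,.49,.52,.55,.57,.59],[.0834]*10)"
```

```text
t 5.30 sw 0.3954 r 0.1258 z 0.0836 Ftan -5.77 Frad -11.25 Fz -13.87 w 0.190 ff 58.8
sw 0.430 z 0.0834 off [0.04, -0.44, 0.01] turn -1.6
sw 0.460 z 0.0834 off [0.03, -0.82, 0.01] turn -3.3
sw 0.490 z 0.0834 off [-0.0, -1.19, 0.01] turn -5.0
sw 0.520 z 0.0834 off [-0.04, -1.57, 0.01] turn -6.8
sw 0.550 z 0.0834 off [-0.09, -1.95, 0.01] turn -8.5
sw 0.570 z 0.0834 off [-0.13, -2.19, 0.01] turn -9.6
sw 0.590 z 0.0834 off [-0.18, -2.44, 0.01] turn -10.8
```

>>> send_rows(offset=[[-0.03,-0.44,0],[-0.07,-0.82,0],[-0.1,-1.19,0],[-0.14,-1.57,0],[-0.19,-1.95,0],[-0.23,-2.19,0],[-0.28,-2.44,0],[-0.28,-2.44,0]], rot=[[0,0,-1.6],[0,0,-3.3],[0,0,-5],[0,0,-6.8],[0,0,-8.5],[0,0,-9.6],[0,0,-10.8],[0,0,-10.8]], hand=[0.1,0.1,0.1,0.1,0.1,0.1,0.1,0.1])

```text
t: 6.1
tool_pos: [0.5109, -0.0488, 0.0836]
eef_rot: [0.36, 0.933, 0.0, 0.001]
contact_force: [10.3, 2.2, -10.9]
width: 0.193
finger_force: 59.0
```

```bash
sed -i 's/r=0.1263)/r=0.1250)/' h.py;python3 -c "
from h import *
st()
rows([.6,.61,.62,.63,.64,.65],[.0834]*10)"
```

```text
t 6.10 sw 0.5876 r 0.1258 z 0.0836 Ftan -8.52 Frad -6.17 Fz -10.86 w 0.193 ff 59.0
sw 0.600 z 0.0834 off [-0.08, -0.15, 0.02] turn -0.6
sw 0.610 z 0.0834 off [-0.08, -0.28, 0.02] turn -1.2
sw 0.620 z 0.0834 off [-0.09, -0.4, 0.02] turn -1.7
sw 0.630 z 0.0834 off [-0.09, -0.53, 0.02] turn -2.3
sw 0.640 z 0.0834 off [-0.1, -0.65, 0.02] turn -2.9
sw 0.650 z 0.0834 off [-0.1, -0.78, 0.02] turn -3.4
```

Run:
```python
from h import *
z=np.load("w1.npz");p,d=z["p"],z["d"];c={k:z[k] for k in("camera_matrix","dist_coeffs","world_to_cam")}
W=cloud(d,c);hsv=cv2.cvtColor(p,cv2.COLOR_BGR2HSV);H,S,V=[hsv[...,i].astype(int) for i in range(3)]
rel=W[...,:2]-PIV;r=np.hypot(rel[...,0],rel[...,1]);a=np.arctan2(rel[...,1],rel[...,0])-np.radians(YAW+90)
near=(a>.4)&(a<1.1)&(r>.16)&(r<.24)
m=near&((H<8)|(H>172))&(S>130)&(V>50)&(W[...,2]>.036)&(W[...,2]<.044)
print("red",m.sum(),np.percentile(a[m],[2,50,98]),np.percentile(r[m],[2,50,98]))
m=near&(V<70)&(W[...,2]>.06)&(W[...,2]<.075)
for x in np.arange(.175,.235,.005):
    k=m&(r>x)&(r<x+.005)
    if k.sum()>3:print(round(x,3),k.sum(),np.percentile(a[k],[2,25,50,75,98]).round(3))
```

```text
red 224 [0.69474876 0.72154277 0.7660236 ] [0.20128277 0.21058417 0.22393958]
0.185 10 [0.807 0.814 0.821 0.83  0.842]
0.19 52 [0.806 0.818 0.831 0.843 0.909]
0.195 55 [0.805 0.812 0.825 0.838 0.905]
0.2 54 [0.802 0.811 0.824 0.838 0.898]
0.205 52 [0.8   0.809 0.823 0.832 0.894]
0.21 28 [0.8   0.811 0.824 0.835 0.891]
0.215 6 [0.882 0.884 0.886 0.887 0.888]
```

```bash
python3 -c "
from h import *
rows([.62,.65,.68,.70,.72,.735,.745],[.0834]*10)"
```

```text
sw 0.620 z 0.0834 off [-0.09, -0.4, 0.02] turn -1.7
sw 0.650 z 0.0834 off [-0.1, -0.78, 0.02] turn -3.4
sw 0.680 z 0.0834 off [-0.13, -1.15, 0.02] turn -5.2
sw 0.700 z 0.0834 off [-0.16, -1.4, 0.02] turn -6.3
sw 0.720 z 0.0834 off [-0.19, -1.65, 0.02] turn -7.5
sw 0.735 z 0.0834 off [-0.21, -1.84, 0.02] turn -8.3
sw 0.745 z 0.0834 off [-0.23, -1.96, 0.02] turn -8.9
```

>>> send_rows(offset=[[-0.09,-0.4,0],[-0.1,-0.78,0],[-0.13,-1.15,0],[-0.16,-1.4,0],[-0.19,-1.65,0],[-0.21,-1.84,0],[-0.23,-1.96,0],[-0.23,-1.96,0],[-0.23,-1.96,0]], rot=[[0,0,-1.7],[0,0,-3.4],[0,0,-5.2],[0,0,-6.3],[0,0,-7.5],[0,0,-8.3],[0,0,-8.9],[0,0,-8.9],[0,0,-8.9]], hand=[0.1,0.1,0.1,0.1,0.1,0.1,0.1,0.1,0.1])

```text
t: 7.0
tool_pos: [0.4989, -0.0641, 0.0834]
eef_rot: [0.286, 0.958, 0.001, 0.0]
contact_force: [5.4, 6.3, -8.1]
width: 0.192
finger_force: 59.4
```

```bash
python3 -c "
from h import *
st()
rows([.75,.755,.76,.765,.77,.78],[.0834]*10)"
```

```text
t 7.00 sw 0.7421 r 0.1259 z 0.0834 Ftan -8.25 Frad -1.08 Fz -8.10 w 0.192 ff 59.4
sw 0.750 z 0.0834 off [-0.09, -0.1, 0.0] turn -0.3
sw 0.755 z 0.0834 off [-0.09, -0.16, 0.0] turn -0.6
sw 0.760 z 0.0834 off [-0.09, -0.22, 0.0] turn -0.9
sw 0.765 z 0.0834 off [-0.09, -0.29, 0.0] turn -1.2
sw 0.770 z 0.0834 off [-0.09, -0.35, 0.0] turn -1.4
sw 0.780 z 0.0834 off [-0.09, -0.47, 0.0] turn -2.0
```

>>> send_rows(offset=[[0,-0.08,0],[0,-0.15,0],[0,-0.15,0]], rot=[[0,0,-0.3],[0,0,-0.7],[0,0,-0.7]], hand=[0.1,0.1,0.1])

```text
t: 7.3
tool_pos: [0.4981, -0.0653, 0.0834]
eef_rot: [0.28, 0.96, 0.001, 0.0]
contact_force: [4.6, 7.0, -8.4]
width: 0.191
finger_force: 59.4
```

```bash
python3 -c "
from h import *
st()"
```

```text
t 7.30 sw 0.7539 r 0.1259 z 0.0834 Ftan -8.34 Frad -0.09 Fz -8.41 w 0.191 ff 59.4
```

>>> send_rows(offset=[[0,-0.06,0],[0,-0.06,0],[0,-0.06,0]], rot=[[0,0,-0.3],[0,0,-0.3],[0,0,-0.3]], hand=[0.1,0.1,0.1])

```text
t: 7.6
tool_pos: [0.4978, -0.0658, 0.0834]
eef_rot: [0.278, 0.961, 0.001, 0.0]
contact_force: [4.7, 6.4, -8.4]
width: 0.197
finger_force: 59.4
```

```bash
python3 -c "
from h import *
st()"
```

```text
t 7.60 sw 0.7583 r 0.1259 z 0.0834 Ftan -7.91 Frad -0.55 Fz -8.38 w 0.197 ff 59.4
```

Still free; creeping on in small steps.

>>> send_rows(offset=[[0,-0.06,0],[0,-0.12,0],[0,-0.12,0]], rot=[[0,0,-0.3],[0,0,-0.6],[0,0,-0.6]], hand=[0.1,0.1,0.1])

```text
t: 7.9
tool_pos: [0.4972, -0.0668, 0.0834]
eef_rot: [0.273, 0.962, 0.001, 0.0]
contact_force: [5.4, 7.1, -8.6]
width: 0.197
finger_force: 59.4
```

```bash
python3 -c "
from h import *
st()"
```

```text
t 7.90 sw 0.7682 r 0.1259 z 0.0834 Ftan -8.86 Frad -0.84 Fz -8.59 w 0.197 ff 59.4
```

>>> send_rows(offset=[[0,-0.06,0],[0,-0.06,0],[0,-0.06,0]], rot=[[0,0,-0.3],[0,0,-0.3],[0,0,-0.3]], hand=[0.1,0.1,0.1])

```text
t: 8.2
tool_pos: [0.4969, -0.0673, 0.0834]
eef_rot: [0.27, 0.963, 0.001, 0.0]
contact_force: [5.2, 6.5, -8.3]
width: 0.192
finger_force: 59.4
```

```bash
python3 -c "
from h import *
st()"
```

```text
t 8.20 sw 0.7726 r 0.1259 z 0.0834 Ftan -8.30 Frad -1.04 Fz -8.34 w 0.192 ff 59.4
```

>>> send_rows(offset=[[0,-0.06,0],[0,-0.06,0],[0,-0.06,0]], rot=[[0,0,-0.3],[0,0,-0.3],[0,0,-0.3]], hand=[0.1,0.1,0.1])

```text
t: 8.5
tool_pos: [0.4966, -0.0678, 0.0835]
eef_rot: [0.268, 0.963, 0.001, 0.0]
contact_force: [5.1, 7.0, -8.2]
width: 0.192
finger_force: 59.4
```

```bash
python3 -c "
from h import *
st()"
```

```text
t 8.50 sw 0.7775 r 0.1259 z 0.0835 Ftan -8.59 Frad -0.69 Fz -8.20 w 0.192 ff 59.4
```

>>> send_rows(offset=[[0,-0.06,0],[0,-0.06,0],[0,-0.06,0]], rot=[[0,0,-0.3],[0,0,-0.3],[0,0,-0.3]], hand=[0.1,0.1,0.1])

```text
t: 8.8
tool_pos: [0.4962, -0.0683, 0.0834]
eef_rot: [0.265, 0.964, 0.001, 0.0]
contact_force: [5.0, 7.3, -8.8]
width: 0.192
finger_force: 59.4
```

```bash
python3 -c "
from h import *
st()"
```

```text
t 8.80 sw 0.7822 r 0.1259 z 0.0834 Ftan -8.78 Frad -0.49 Fz -8.78 w 0.192 ff 59.4
```

>>> send_rows(offset=[[0,-0.06,0],[0,-0.06,0],[0,-0.06,0]], rot=[[0,0,-0.3],[0,0,-0.3],[0,0,-0.3]], hand=[0.1,0.1,0.1])

```text
t: 9.1
tool_pos: [0.496, -0.0688, 0.0835]
eef_rot: [0.263, 0.965, 0.001, 0.0]
contact_force: [5.4, 9.1, -8.8]
width: 0.194
finger_force: 59.4
```

```bash
python3 -c "
from h import *
st()"
```

```text
t 9.10 sw 0.7860 r 0.1259 z 0.0835 Ftan -10.58 Frad -0.01 Fz -8.82 w 0.194 ff 59.4
```

>>> send_rows(offset=[[0,-0.06,0],[0,-0.06,0],[0,-0.06,0]], rot=[[0,0,-0.3],[0,0,-0.3],[0,0,-0.3]], hand=[0.1,0.1,0.1])

```text
t: 9.4
tool_pos: [0.4959, -0.0691, 0.0835]
eef_rot: [0.26, 0.966, 0.001, 0.0]
contact_force: [6.8, 10.4, -8.0]
width: 0.191
finger_force: 59.5
```

```bash
python3 -c "
from h import *
st()"
```

```text
t 9.40 sw 0.7887 r 0.1257 z 0.0835 Ftan -12.38 Frad -0.57 Fz -7.99 w 0.191 ff 59.5
```

>>> send_rows(offset=[[0,0.07,0],[0,0.14,0],[0.07,0.14,0.28],[0.14,0.14,0.56],[0.21,0.14,0.84],[0.28,0.14,1.1],[0.36,0.14,1.42],[0.36,0.14,1.42]], rot=[[0,0,0.3],[0,0,0.7],[0,0,0.7],[0,0,0.7],[0,0,0.7],[0,0,0.7],[0,0,0.7],[0,0,0.7]], hand=[0.1,0.1,0.1,0.1,0.1,0.1,0.1,0.1])

```text
t: 10.2
tool_pos: [0.4933, -0.066, 0.0697]
eef_rot: [0.266, 0.964, 0.001, 0.0]
contact_force: [-0.9, 12.4, 5.0]
width: 0.191
finger_force: 61.1
```

```bash
python3 -c "
from h import *
st()"
```

```text
t 10.20 sw 0.7789 r 0.1296 z 0.0697 Ftan -10.08 Frad 7.23 Fz 5.05 w 0.191 ff 61.1
```

```bash
cat >> h.py <<'E'
def bar():
    p,d,c=snap("wrist");W=cloud(d,c);hsv=cv2.cvtColor(p,cv2.COLOR_BGR2HSV);H,S,V=[hsv[...,i].astype(int) for i in range(3)]
    q=W[...,:2]-PIV;r=np.hypot(q[...,0],q[...,1])
    m=(H>20)&(H<35)&(S>150)&(V>60)&(W[...,2]>0.052)&(W[...,2]<0.1)&(r<.21)&(r>.03)
    f=np.polyfit(r[m],W[...,2][m],1);k=m&(r>.15);cc=q[k].mean(0) if k.any() else np.zeros(2)
    print("slope",f[0].round(4),"z at .2",np.polyval(f,.2).round(4),"bar sw",(np.arctan2(cc[1],cc[0])-np.radians(YAW+90)).round(4),k.sum())
    return p
E
python3 -c "
from h import *
bar();st()"
```

```text
slope -0.0032 z at .2 0.0579 bar sw 0.75 2207
t 10.25 sw 0.7789 r 0.1296 z 0.0699 Ftan -9.97 Frad 7.23 Fz 4.07 w 0.194 ff 61.0
```

>>> send_rows(offset=[[-0.05,0,-0.03],[-0.05,0.06,-0.03],[-0.05,0.12,-0.03],[-0.05,0.16,-0.03],[-0.05,0.16,-0.03]], rot=[[0,0,0],[0,0,0.3],[0,0,0.5],[0,0,0.7],[0,0,0.7]], hand=[0.1,0.1,0.1,0.1,0.1])

```text
t: 10.75
tool_pos: [0.4943, -0.0647, 0.0701]
eef_rot: [0.272, 0.962, 0.001, -0.0]
contact_force: [-3.7, 14.1, 4.8]
width: 0.19
finger_force: 61.0
```

```bash
python3 -c "
from h import *
st()"
```

```text
t 10.75 sw 0.7661 r 0.1295 z 0.0701 Ftan -9.93 Frad 10.64 Fz 4.77 w 0.190 ff 61.0
```

>>> send_rows(offset=[[0,0.04,0],[0,0.04,0],[0,0.04,0]], rot=[[0,0,0.2],[0,0,0.2],[0,0,0.2]], hand=[0.1,0.1,0.1])

```text
t: 11.05
tool_pos: [0.4945, -0.0644, 0.0701]
eef_rot: [0.273, 0.962, 0.001, -0.0]
contact_force: [-4.0, 14.8, 3.5]
width: 0.19
finger_force: 61.0
```

```bash
python3 -c "
from h import *
st()"
```

```text
t 11.05 sw 0.7631 r 0.1294 z 0.0701 Ftan -10.36 Frad 11.25 Fz 3.50 w 0.190 ff 61.0
```

>>> send_rows(offset=[[0.1,0.03,0],[0.1,0.03,0],[0.1,0.03,0]], rot=[[0,0,0.15],[0,0,0.15],[0,0,0.15]], hand=[0.1,0.1,0.1])

```text
t: 11.35
tool_pos: [0.4946, -0.0641, 0.0703]
eef_rot: [0.275, 0.962, 0.001, 0.001]
contact_force: [3.2, 10.0, 0.2]
width: 0.194
finger_force: 60.7
```

```bash
python3 -c "
from h import *
st()"
```

```text
t 11.35 sw 0.7609 r 0.1295 z 0.0703 Ftan -10.13 Frad 2.62 Fz 0.19 w 0.194 ff 60.7
```

>>> send_rows(offset=[[0,0.03,0],[0,0.03,0],[0,0.03,0]], rot=[[0,0,0.15],[0,0,0.15],[0,0,0.15]], hand=[0.1,0.1,0.1])

```text
t: 11.65
tool_pos: [0.4947, -0.064, 0.0703]
eef_rot: [0.276, 0.961, 0.001, 0.001]
contact_force: [3.7, 8.0, -0.0]
width: 0.193
finger_force: 60.5
```

```bash
python3 -c "
from h import *
st()"
```

```text
t 11.65 sw 0.7594 r 0.1295 z 0.0703 Ftan -8.75 Frad 1.17 Fz -0.02 w 0.193 ff 60.5
```

Force is starting to fall near the expected seat (0.758).

>>> send_rows(offset=[[0,0.03,0],[0,0.03,0],[0,0.03,0]], rot=[[0,0,0.15],[0,0,0.15],[0,0,0.15]], hand=[0.1,0.1,0.1])

```text
t: 11.95
tool_pos: [0.4948, -0.0638, 0.0703]
eef_rot: [0.277, 0.961, 0.001, 0.001]
contact_force: [2.1, 7.9, 1.1]
width: 0.19
finger_force: 60.5
```

```bash
python3 -c "
from h import *
st()"
```

```text
t 11.95 sw 0.7581 r 0.1295 z 0.0703 Ftan -7.78 Frad 2.44 Fz 1.08 w 0.190 ff 60.5
```

>>> send_rows(offset=[[0,0.02,0],[0,0.02,0],[0,0.02,0]], rot=[[0,0,0.1],[0,0,0.1],[0,0,0.1]], hand=[0.1,0.1,0.1])

```text
t: 12.25
tool_pos: [0.4948, -0.0637, 0.0703]
eef_rot: [0.278, 0.961, 0.0, 0.001]
contact_force: [1.5, 6.4, 0.6]
width: 0.195
finger_force: 60.5
```

```bash
python3 -c "
from h import *
st()"
```

```text
t 12.25 sw 0.7574 r 0.1295 z 0.0703 Ftan -6.24 Frad 2.21 Fz 0.57 w 0.195 ff 60.5
```

>>> send_rows(offset=[[0,0.03,0],[0,0.03,0],[0,0.03,0]], rot=[[0,0,0.1],[0,0,0.1],[0,0,0.1]], hand=[0.1,0.1,0.1])

```text
t: 12.55
tool_pos: [0.4949, -0.0637, 0.0703]
eef_rot: [0.279, 0.96, 0.0, 0.001]
contact_force: [1.0, 6.2, 2.7]
width: 0.191
finger_force: 60.6
```

```bash
python3 -c "
from h import *
st()"
```

```text
t 12.55 sw 0.7567 r 0.1295 z 0.0703 Ftan -5.80 Frad 2.48 Fz 2.71 w 0.191 ff 60.6
```

>>> send_rows(offset=[[0,0.02,0],[0,0.02,0],[0,0.02,0]], rot=[[0,0,0.1],[0,0,0.1],[0,0,0.1]], hand=[0.1,0.1,0.1])

```text
t: 12.85
tool_pos: [0.4949, -0.0636, 0.0702]
eef_rot: [0.28, 0.96, 0.0, 0.001]
contact_force: [0.0, 5.5, 5.1]
width: 0.194
finger_force: 60.8
```

```bash
python3 -c "
from h import *
st();bar()"
```

```text
t 12.85 sw 0.7562 r 0.1295 z 0.0702 Ftan -4.69 Frad 2.96 Fz 5.12 w 0.194 ff 60.8
slope -0.0029 z at .2 0.0581 bar sw 0.7289 2192
```

>>> send_rows(offset=[[0,0.03,-0.03],[0,0.03,-0.03],[0,0.03,-0.03]], rot=[[0,0,0.1],[0,0,0.1],[0,0,0.1]], hand=[0.1,0.1,0.1])

```text
t: 13.2
tool_pos: [0.4949, -0.0635, 0.0701]
eef_rot: [0.281, 0.96, 0.0, 0.0]
contact_force: [1.3, 4.7, 5.6]
width: 0.194
finger_force: 60.7
```

```bash
python3 -c "
from h import *
st()"
```

```text
t 13.20 sw 0.7558 r 0.1295 z 0.0701 Ftan -4.69 Frad 1.40 Fz 5.64 w 0.194 ff 60.7
```

>>> send_rows(offset=[[0,0.02,0],[0,0.02,0],[0,0.02,0]], rot=[[0,0,0.1],[0,0,0.1],[0,0,0.1]], hand=[0.1,0.1,0.1])

```text
t: 13.5
tool_pos: [0.495, -0.0635, 0.0701]
eef_rot: [0.282, 0.96, -0.0, 0.0]
contact_force: [1.4, 2.8, 6.4]
width: 0.194
finger_force: 61.1
```

```bash
python3 -c "
from h import *
st()"
```

```text
t 13.50 sw 0.7551 r 0.1295 z 0.0701 Ftan -3.10 Frad 0.33 Fz 6.40 w 0.194 ff 61.1
```

>>> send_rows(offset=[[0,0.015,-0.04],[0,0.015,-0.04],[0,0.015,-0.04]], rot=[[0,0,0.1],[0,0,0.1],[0,0,0.1]], hand=[0.1,0.1,0.1])

```text
t: 13.8
tool_pos: [0.495, -0.0634, 0.0702]
eef_rot: [0.282, 0.959, -0.0, 0.0]
contact_force: [3.2, -0.1, 1.6]
width: 0.192
finger_force: 60.3
```

```bash
python3 -c "
from h import *
st()"
```

```text
t 13.80 sw 0.7547 r 0.1296 z 0.0702 Ftan -1.64 Frad -2.73 Fz 1.59 w 0.192 ff 60.3
```

>>> send_rows(offset=[[0,0,0],[0,0,0],[0,0,0],[0,0,0],[0,0,0]], rot=[[0,0,0],[0,0,0],[0,0,0],[0,0,0],[0,0,0]], hand=[0.22,0.24,0.26,0.29,0.29])

```text
t: 14.3
tool_pos: [0.4947, -0.0632, 0.0701]
eef_rot: [0.282, 0.959, -0.0, -0.0]
contact_force: [-0.1, 0.0, -0.2]
width: 0.286
finger_force: 0.0
```

```bash
python3 -c "
from h import *
st();cv2.imwrite('pics/w2.png',bar());st()"
```

```text
t 14.30 sw 0.7546 r 0.1299 z 0.0701 Ftan 0.03 Frad 0.13 Fz -0.17 w 0.286 ff 0.0
slope -0.0032 z at .2 0.0581 bar sw 0.7276 2162
t 14.35 sw 0.7545 r 0.1299 z 0.0701 Ftan 0.14 Frad -0.05 Fz 0.34 w 0.287 ff 0.0
```

View pics/w2.png

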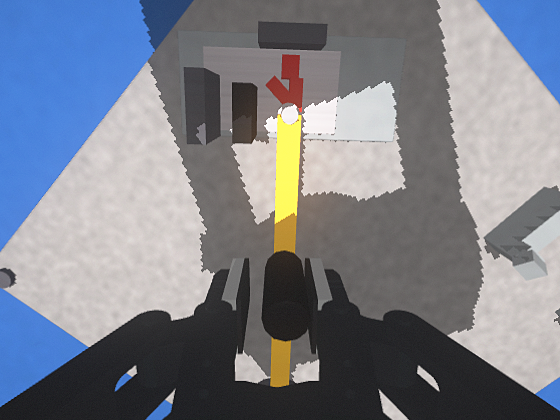

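The wrist view shows the arm cocked: pin at (289,114) against the tooth, post free between the fingers, force zero. I'll hold, rise clear and measure the barrel.

>>> send_rows(offset=[[0,0,0],[0,0,0],[0,0,0],[0,0,0],[0,0,0],[0,0,-1],[0,0,-3.5],[0,0,-7],[0,0,-11],[0,0,-15]], rot=[[0,0,0],[0,0,0],[0,0,0],[0,0,0],[0,0,0],[0,0,0],[0,0,0],[0,0,0],[0,0,0],[0,0,0]], hand=[0.35,0.42,0.5,0.5,0.5,0.5,0.5,0.5,0.6,0.6])

```text
t: 15.35
tool_pos: [0.4944, -0.0631, 0.2225]
eef_rot: [0.282, 0.959, -0.0, 0.0]
contact_force: [0.8, -0.5, 0.5]
width: 0.601
finger_force: 0.0
```

Run:
```python
from h import *
z=np.load("top0.npz");p,d=z["p"],z["d"];c={k:z[k] for k in("camera_matrix","dist_coeffs","world_to_cam")}
W=cloud(d,c);hsv=cv2.cvtColor(p,cv2.COLOR_BGR2HSV);H,S,V=[hsv[...,i].astype(int) for i in range(3)]
ro=np.zeros(H.shape,bool);ro[218:262,176:195]=1
m=ro&(W[...,2]>.009)&(W[...,2]<.03);q=W[m][:,:2];mm,v,s=axis(q);t=(q-mm)@v
mid=mm+v*(t.min()+t.max())/2;print(m.sum(),mm,v,t.min(),t.max(),mid,np.degrees(np.arctan2(v[1],v[0])))
w=m&(S<60)&(V>150);print("cap",W[w].mean(0))
a=np.degrees(np.arctan2(v[1],v[0]))
plan(mid[0],mid[1],.22,a+90)
```

```text
197 [0.43519946 0.28470071] [-0.99652533 -0.0832903 ] -0.05291333459407613 0.05637429523937611 [0.43347499 0.28455658] -175.22228253492435
cap [0.43321295 0.286497   0.01790664]
t 15.35 pos [ 0.4944 -0.0631  0.2225] yang 57.19 tilt [ 4.e-04 -2.e-04 -1.e+00] off [23.96 25.91  0.24] turn -37.59257881744389 F [ 0.78 -0.49  0.5 ] w 0.601 q6 [-0.28 -0.01  1.62 -0.    1.52 -1.28]
```

>>> send_rows(offset=[[2.6,2.8,0],[5.3,5.7,0],[8,8.6,0],[10.7,11.5,0],[13.4,14.4,0],[16.1,17.3,0],[18.8,20.3,0],[21.4,23.1,0],[24,25.9,0],[24,25.9,0]], rot=[[0,0,-4],[0,0,-8],[0,0,-12],[0,0,-16],[0,0,-20],[0,0,-24],[0,0,-28.5],[0,0,-33],[0,0,-37.6],[0,0,-37.6]], hand=[0.6,0.6,0.6,0.6,0.6,0.6,0.6,0.6,0.6,0.6])

```text
t: 16.35
tool_pos: [0.4323, 0.2879, 0.2207]
eef_rot: [-0.045, 0.999, 0.0, -0.0]
contact_force: [0.3, 0.5, 0.2]
width: 0.606
finger_force: 0.0
```

```bash
cat >> h.py <<'E'
def blob(z0,z1,cx,cy,rad):
    p,d,c=snap("wrist");W=cloud(d,c);hsv=cv2.cvtColor(p,cv2.COLOR_BGR2HSV);H,S,V=[hsv[...,i].astype(int) for i in range(3)]
    m=(W[...,2]>z0)&(W[...,2]<z1)&(np.hypot(W[...,0]-cx,W[...,1]-cy)<rad)
    cc=cv2.connectedComponentsWithStats(m.astype(np.uint8));k=1+np.argmax(cc[2][1:,4]);m=cc[1]==k
    rc=cv2.minAreaRect(W[m][:,:2].astype(np.float32)*1000);print(m.sum(),rc,np.median(W[m][:,2]))
    q=W[m][:,:2];mm,v,s=axis(q);v=v*np.sign(v[0]);t=(q-mm)@v;n=(q-mm)@[-v[1],v[0]]
    mid=mm+v*(t.min()+t.max())/2+np.array([-v[1],v[0]])*(n.min()+n.max())/2
    a=np.degrees(np.arctan2(v[1],v[0]));print("mid",mid,"ang",a,"len",np.ptp(t),"wid",np.ptp(n))
    w=m&(S<60)&(V>120);print("white",w.sum(),W[w].mean(0) if w.any() else 0)
    return p,mid,a
E
python3 - <<'E'
from h import *
env.state()
p,mid,a=blob(.010,.03,.4335,.2846,.075);cv2.imwrite("pics/w3.png",p)
plan(mid[0],mid[1],.006,a+90)
E
```

```text
1781 ((434.66912841796875, 287.6380615234375), (109.38990783691406, 17.79798126220703), 5.405864238739014) 0.016341882295044574
mid [0.43469916 0.28746677] ang 4.92206536548561 len 0.10941731340586643 wid 0.018051294275917507
white 880 [0.43183805 0.28718111 0.01586128]
t 16.4 pos [0.4327 0.2862 0.2206] yang 94.98 tilt [-0.e+00  1.e-04 -1.e+00] off [-0.21  0.11 21.46] turn 0.060143802796403634 F [-0.32 -0.55 -0.24] w 0.601 q6 [ 0.44  0.04  1.58  0.    1.52 -1.22]
```

View pics/w3.png

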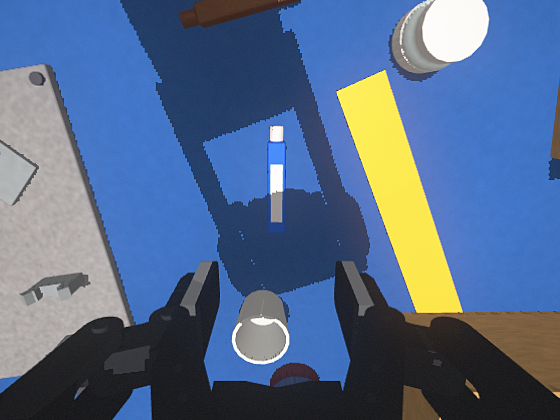

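The view shows the barrel at (277,180) with its cap at (277,133) towards the robot and the cup at (262,335) clear. Descending to grasp.

>>> send_rows(offset=[[-0.2,0.1,4],[-0.2,0.1,8],[-0.2,0.1,12],[-0.2,0.1,16],[-0.2,0.1,19],[-0.2,0.1,20.5],[-0.2,0.1,21.5],[-0.2,0.1,21.5],[-0.2,0.1,21.5]], rot=[[0,0,0],[0,0,0],[0,0,0],[0,0,0],[0,0,0],[0,0,0],[0,0,0],[0,0,0],[0,0,0]], hand=[0.6,0.6,0.6,0.6,0.6,0.6,0.6,0.6,0.5])

```text
t: 17.3
tool_pos: [0.4359, 0.2856, 0.0061]
eef_rot: [-0.041, 0.999, 0.0, 0.0]
contact_force: [-0.7, 1.1, -0.6]
width: 0.504
finger_force: 0.0
```

```bash
python3 -c "
from h import *
plan(.4347,.2875,.006,94.92)"
```

```text
t 17.3 pos [0.4359 0.2856 0.0061] yang 94.75 tilt [ 9.e-04  3.e-04 -1.e+00] off [0.1  0.2  0.01] turn -0.17085468780483382 F [-0.73  1.07 -0.56] w 0.504 q6 [ 0.43  0.23  1.83 -0.    1.08 -1.22]
```

>>> send_rows(offset=[[0,0,0],[0,0,0],[0,0,0],[0,0,0],[0,0,0],[0,0,0],[0,0,-3],[0,0,-6],[0,0,-10],[0,0,-10]], rot=[[0,0,0],[0,0,0],[0,0,0],[0,0,0],[0,0,0],[0,0,0],[0,0,0],[0,0,0],[0,0,0],[0,0,0]], hand=[0.4,0.3,0.2,0.1,0.1,0.1,0.1,0.1,0.1,0.1])

```text
t: 18.3
tool_pos: [0.4373, 0.2867, 0.1103]
eef_rot: [-0.042, 0.999, 0.001, 0.003]
contact_force: [-0.9, 0.4, -1.6]
width: 0.185
finger_force: 59.1
```

```bash
python3 -c "
from h import *
plan(.6039,.0727,.2,104.06)"
```

```text
t 18.3 pos [0.4373 0.2867 0.1103] yang 94.8 tilt [ 0.0069  0.0031 -1.    ] off [-14.88 -22.7   -8.92] turn -9.262923237440987 F [-0.91  0.38 -1.58] w 0.185 q6 [ 0.43  0.11  1.73 -0.    1.29 -1.22]
```

Run:
```python
from h import *
z=np.load("w1.npz");p,d=z["p"],z["d"];c={k:z[k] for k in("camera_matrix","dist_coeffs","world_to_cam")}
W=cloud(d,c);y=np.radians(YAW);o=arm(0,r=.13);q=W[...,:2]-o
jx=q[...,0]*np.cos(y)+q[...,1]*np.sin(y);jy=-q[...,0]*np.sin(y)+q[...,1]*np.cos(y);Z=W[...,2]
for x0 in(12,88):
    m=(abs(jx*1000-x0)<12)&(abs(jy*1000-70)<30)&(Z>.025)&(Z<.056)
    b=np.round(jy[m]*1000/2)*2
    for k in np.unique(b): print(x0,k,(b==k).sum(),"z",np.percentile(Z[m][b==k],[10,50,95]).round(4),"x",np.percentile(jx[m][b==k],[2,98]).round(4))
m=(jx>.105)&(jx<.14)&(abs(jy-.07)<.04)&(Z>.05)&(Z<.065);print("anvil",np.percentile(jx[m],[2,50,98]),np.percentile(jy[m],[2,50,98]))
```

```text
12 44.0 15 z [0.0437 0.045  0.0456] x [0.0074 0.0178]
12 46.0 25 z [0.0448 0.0457 0.0469] x [0.007  0.0176]
12 48.0 24 z [0.0462 0.047  0.0483] x [0.0068 0.0174]
12 50.0 20 z [0.0475 0.0484 0.0493] x [0.0069 0.0167]
12 52.0 31 z [0.0482 0.0491 0.0506] x [0.0063 0.0179]
12 54.0 25 z [0.0458 0.0463 0.0477] x [0.0065 0.0177]
12 56.0 34 z [0.0403 0.0434 0.0454] x [0.0067 0.0176]
12 58.0 24 z [0.0327 0.037  0.0421] x [0.0076 0.0174]
12 60.0 23 z [0.0327 0.0334 0.0344] x [0.0086 0.0176]
12 62.0 22 z [0.0324 0.0332 0.0345] x [0.0084 0.0175]
12 64.0 23 z [0.0325 0.0333 0.0349] x [0.0083 0.0174]
12 66.0 20 z [0.0328 0.0334 0.0344] x [0.0083 0.0171]
12 68.0 21 z [0.0327 0.0334 0.0341] x [0.0075 0.0176]
12 70.0 26 z [0.0329 0.0336 0.0355] x [0.0055 0.0179]
12 72.0 30 z [0.0328 0.0339 0.0456] x [0.0015 0.0178]
12 74.0 30 z [0.0323 0.0337 0.0461] x [0.0007 0.0177]
12 76.0 26 z [0.0322 0.0334 0.0341] x [0.006  0.0176]
12 78.0 26 z [0.032  0.0333 0.0344] x [0.0061 0.0176]
12 80.0 28 z [0.0316 0.0332 0.0341] x [0.0061 0.0174]
12 82.0 27 z [0.0326 0.037  0.0422] x [0.006  0.0172]
12 84.0 42 z [0.0423
[... 1081 characters left out ...]
0334 0.0342] x [0.0817 0.0937]
88 74.0 30 z [0.0292 0.0331 0.0347] x [0.0817 0.0932]
88 76.0 30 z [0.0287 0.0332 0.035 ] x [0.0819 0.0932]
88 78.0 29 z [0.0314 0.0333 0.0342] x [0.0818 0.0934]
88 80.0 34 z [0.0309 0.0333 0.0343] x [0.0816 0.0937]
88 82.0 34 z [0.0324 0.0373 0.0419] x [0.0817 0.0936]
88 84.0 50 z [0.0345 0.0444 0.0471] x [0.0817 0.0937]
88 86.0 42 z [0.0326 0.0477 0.0505] x [0.0814 0.0938]
88 88.0 40 z [0.0329 0.0479 0.0495] x [0.0817 0.0933]
88 90.0 40 z [0.0336 0.0471 0.0487] x [0.0814 0.093 ]
88 92.0 43 z [0.0389 0.0459 0.0473] x [0.0817 0.0928]
88 94.0 34 z [0.0436 0.0443 0.0457] x [0.0818 0.0939]
anvil [0.11930102 0.12284827 0.12826018] [0.04547877 0.07039251 0.09324131]
```

>>> send_rows(offset=[[-2,-3,-0.8],[-4,-6,-1.6],[-6,-9,-2.4],[-8,-12,-3.2],[-10,-15,-4],[-12,-18,-4],[-13.6,-20.5,-4],[-14.9,-22.7,-4],[-14.9,-22.7,-4],[-14.9,-22.7,-4]], rot=[[0,0,-1],[0,0,-2],[0,0,-3],[0,0,-4],[0,0,-5],[0,0,-6],[0,0,-7.5],[0,0,-9.3],[0,0,-9.3],[0,0,-9.3]], hand=[0.1,0.1,0.1,0.1,0.1,0.1,0.1,0.1,0.1,0.1])

```text
t: 19.3
tool_pos: [0.6026, 0.0717, 0.1445]
eef_rot: [-0.122, 0.993, 0.0, -0.0]
contact_force: [-0.2, -0.3, -1.0]
width: 0.186
finger_force: 59.1
```

Run:
```python
from h import *
s=env.state();z0=s["tool_pos"][2]
p,mid,a=blob(z0-.012,z0+.022,s["tool_pos"][0],s["tool_pos"][1],.075);cv2.imwrite("pics/w4.png",p)
plan(.6039,.0727,.041,104.06)
```

```text
10844 ((599.806884765625, 71.58625793457031), (105.90989685058594, 42.40904998779297), 27.14700698852539) 0.15494282612639368
mid [0.60037167 0.07083536] ang 14.07570176359629 len 0.10724620860029335 wid 0.0434411845869871
white 4839 [0.59566388 0.0696918  0.15411478]
t 19.35 pos [0.6023 0.0723 0.1447] yang 104.06 tilt [-7.e-04  1.e-04 -1.e+00] off [-0.17  0.   10.37] turn -0.0006248008540552519 F [-0.75  0.41 -0.86] w 0.19 q6 [-0.01  0.26  1.48  0.    1.4  -1.82]
```

View pics/w4.png

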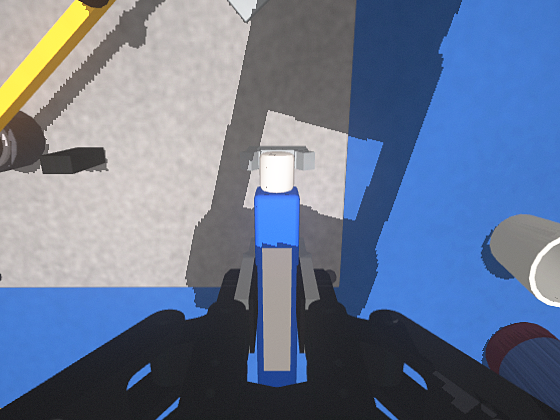

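The view shows the barrel centred over the nest, its cap at (276,170) above the arm-side saddle. Lowering.

>>> send_rows(offset=[[-0.25,0,3],[-0.25,0,6],[-0.25,0,7.8],[-0.25,0,8.5],[-0.25,0,8.5],[-0.25,0,8.5]], rot=[[0,0,0],[0,0,0],[0,0,0],[0,0,0],[0,0,0],[0,0,0]], hand=[0.1,0.1,0.1,0.1,0.1,0.1])

```text
t: 19.95
tool_pos: [0.6055, 0.0729, 0.0613]
eef_rot: [-0.123, 0.992, -0.0, 0.001]
contact_force: [0.6, 0.8, 0.0]
width: 0.189
finger_force: 59.1
```

```bash
python3 -c "
from h import *
plan(.6048,.0729,.042,104.06)"
```

```text
t 19.95 pos [0.6055 0.0729 0.0613] yang 104.11 tilt [ 1.3e-03 -1.0e-04 -1.0e+00] off [0.07 0.02 1.93] turn 0.047718385783639405 F [0.6  0.82 0.05] w 0.189 q6 [-0.01  0.33  1.57 -0.    1.24 -1.82]
```

>>> send_rows(offset=[[0.05,0,0.5],[0.05,0,1],[0.05,0,1.4],[0.05,0,1.7],[0.05,0,1.85],[0.05,0,1.85],[0.05,0,1.85]], rot=[[0,0,0],[0,0,0],[0,0,0],[0,0,0],[0,0,0],[0,0,0],[0,0,0]], hand=[0.1,0.1,0.1,0.1,0.1,0.1,0.1])

```text
t: 20.65
tool_pos: [0.6048, 0.0724, 0.0417]
eef_rot: [-0.123, 0.992, -0.0, 0.0]
contact_force: [-0.3, -0.0, -0.1]
width: 0.189
finger_force: 59.1
```

```bash
python3 -c "
from h import *
plan(.6048,.0729,.041,104.06)"
```

```text
t 20.65 pos [0.6048 0.0724 0.0417] yang 104.09 tilt [ 1.e-04 -1.e-04 -1.e+00] off [-0.02  0.05  0.07] turn 0.02591945099679549 F [-0.3  -0.02 -0.11] w 0.189 q6 [-0.01  0.35  1.59 -0.    1.2  -1.82]
```

Down 0.5 mm more, feeling for the seat.

>>> send_rows(offset=[[0,0.03,0.05],[0,0.03,0.1],[0,0.03,0.1]], rot=[[0,0,0],[0,0,0],[0,0,0]], hand=[0.1,0.1,0.1])

```text
t: 20.95
tool_pos: [0.6047, 0.0727, 0.041]
eef_rot: [-0.123, 0.992, -0.0, 0.0]
contact_force: [-2.1, -0.2, 4.7]
width: 0.194
finger_force: 59.8
```

>>> send_rows(offset=[[0,0,0],[0,0,0],[0,0,0],[0,0,0],[0,0,0],[0,0,-2],[0,0,-5],[0,0,-9],[0,0,-13],[0,0,-13]], rot=[[0,0,0],[0,0,0],[0,0,0],[0,0,0],[0,0,0],[0,0,0],[0,0,0],[0,0,0],[0,0,0],[0,0,0]], hand=[0.24,0.3,0.38,0.45,0.45,0.45,0.45,0.45,0.5,0.5])

```text
t: 21.95
tool_pos: [0.6066, 0.0727, 0.1765]
eef_rot: [-0.123, 0.992, -0.001, 0.004]
contact_force: [0.2, 0.0, -0.8]
width: 0.499
finger_force: 0.0
```

Run:
```python
from h import *
s=env.state();print(s["contact_force"],s["tool_pos"])
p,mid,a=blob(.0505,.06,.6035,.0727,.062);cv2.imwrite("pics/w5.png",p)
y=np.radians(YAW);q=mid-np.array([.6039,.0727]);print("nest frame mm",1000*(q@[np.cos(y),np.sin(y)]),1000*(q@[-np.sin(y),np.cos(y)]),"dang",a-YAW)
t,_=env.snapshot("top");cv2.imwrite("pics/top5.png",cv2.resize(t[130:280,170:370],(800,600)))
```

```text
[ 0.19584969  0.01279603 -0.78978202] [0.60655398 0.07273115 0.17647418]
2239 ((610.828369140625, 73.77108764648438), (94.33374786376953, 17.79117202758789), 13.99512767791748) 0.051566653730372
mid [0.6108192  0.07381546] ang 14.121701589233593 len 0.0943253962067183 wid 0.01784201674162283
white 1064 [0.61396167 0.07459581 0.0518147 ]
nest frame mm 6.982902077486065 -0.5988969916595708 dang 0.06170158923359281
```

View pics/w5.png

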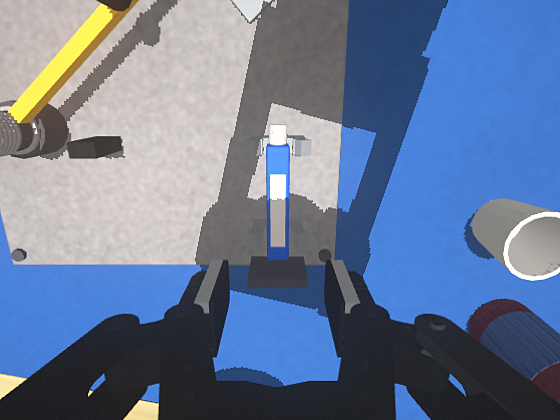

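View pics/top5.png

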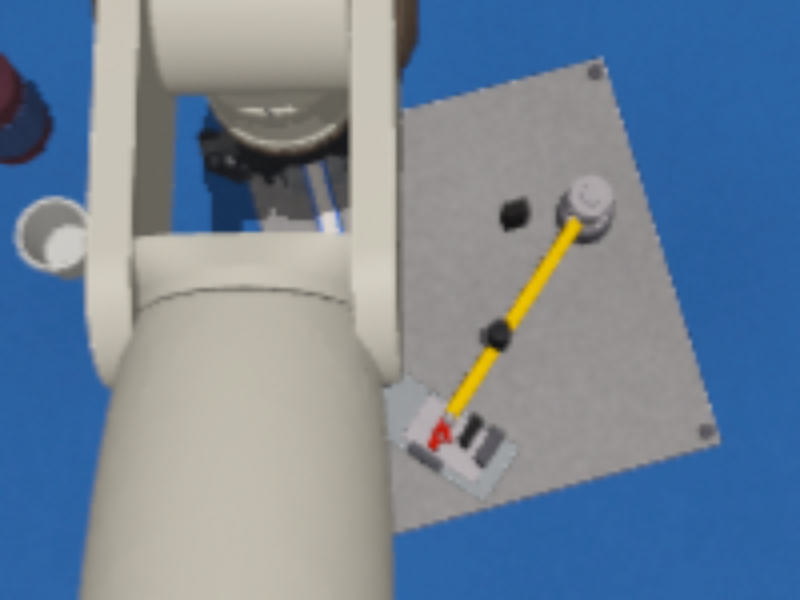

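The wrist view shows the barrel seated, with its cap at (278,133) towards the arm's pin. It sits about 0.5 mm off along the nest and 0.6 mm across. The top view shows the arm still cocked, so I'm handing in.

```bash
python3 -c "
from rig import env
print(env.job_done())"
```

```text
the job is handed in; nothing more can be done
None
```

The job is handed in: the arm is cocked on the tooth and holding by itself, and the barrel lies in the saddles about 0.5 mm from centre, cap towards the arm's pin; it took about 22 s of the 72 s, and the judge returned no result.

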